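# Seat the sprung filter plate with the tamper

### The arm

A 7-joint arm with a two-finger parallel gripper is mounted at the origin on the work surface. World frame = base frame: x ahead of the robot, y to its left, z up, the work surface at z = 0. Lengths are in m, angles in rad, forces in N, time in s.
With the tool pointing down it reaches from about 0.4 to 0.85 m from the base axis. Payload 10.4 kg.
Tool frame: the origin (TCP) lies midway between the tips of the shut fingers; the grasp point (between the pads) lies 19 mm behind it (r.tcp_to_grasp is the z of the grasp point in the tool frame, in m); z points along the fingers, x is the direction in which the jaws open and shut, and the axes are right-handed (so a half turn about z gives the same grasp; the last joint's range is limited). The gripper opens to 87 mm and grips with 3 to 60 N. Pads are 19 mm wide; open, the fingers measure 117 mm over their backs; the gripper's body (75 mm by 190 mm) begins 51 mm behind the grasp point.
Start: joints at [1.268, 0.332, -0.065, 1.46, 0.022, 1.35, -0.088], TCP at [0.173, -0.601, 0.223] pointing down, gripper open.
Joint ranges: [-2.6, 2.6], [-0.5, 2.12], [-1.47, 1.34], [0.16, 2.42], [-1.27, 4.41], [0.06, 2.06], [-2.6, 2.6]. Speed limits (rad/s): [2.22, 2.22, 2.79, 2.79, 3.14, 3.14, 3.14].

### API

Orientations are given as a unit quaternion [x, y, z, w].
In Python, from bench import r, camera, close_job gives the robot as it stands. The module is installed in compiled form; this text tells all that it offers.
- The arm moves only by the shell command python3 -m crank 'ROWS' [FORCE]. ROWS is JSON, a list of rows, each an object of numbers: "x", "y", "z": the shift along the tool's x, y, z scaled (see below); "ax", "ay", "az": the turn, a rotation vector about the tool's x, y, z scaled (see below); "claw": the closure, from -1 (fully open) to 1 (shut), so that 0 is half open. A call has exactly 5 rows; each row is the pose to reach, as a shift and turn from the pose commanded when the call began, along the tool's axes at that moment; what a row does not reach only later rows make up. The controller multiplies each number of a shift by 1 m and each number of a turn by 2 rad. A row lasts 1/12 s, in which the tool goes at most 41.7 mm and 7.16 degrees, less where a joint would pass 70% of its speed; a pose out of reach is approached as far as the arm can. A call with a number of a shift or a turn outside -1 to 1 is refused whole. A call with a gripper value outside its range is refused whole. The fingers move at their own pace and stop on an object; FORCE is the grip in N (left out, the last holds). Time passes only in rows, so rows that repeat a pose let the fingers close, or fill a call up. It gives the time, the measured TCP pose, the force and the opening at its end, in the units of the state.
- r.read_state(): the state, without advancing time (a new reading comes with each control period).
- camera(name): name is "scene" or "side" or "wrist"; returns a dict with "color" (480x640x3 uint8, blue, green, red), "fx", "fy", "cx", "cy" (pixels), "D" ([k1, k2, p1, p2, k3] as OpenCV has them; the pictures are not rectified), "eye" and "orientation" of the camera in the world. Camera axes: x right, y down, z forward; pixel columns grow to the right and rows downward; lengths in m; the calibration is good to about 2 mm. A picture is of the moment at which its call begins. There is no depth.
- close_job(): hands the job in, once; it reports no verdict.
The state is a dict: "time": time; "joint_positions": joint angles; "joint_vel": joint speeds; "joint_torque": joint torques, N m; "ee_pos": TCP position; "eef_rot": TCP orientation; "ft_force": force on the tool from outside, world axes, zero at the start; "torque": the same for the moment, N m; "width": finger opening in m.
Only numpy, scipy, OpenCV 4.12 (cv2) and the standard library are available. Lean on these libraries where they do the work, as an engineer would, in place of code of your own. Each camera call takes 0.05 s, during which the arm holds its last target. There are 200 camera calls.

### The job

The sprung plate in the steel filter housing is standing proud and crooked. Take the tamper by its handle, press its flat foot squarely down on the plate until the plate bottoms out level, and keep it pressed firmly home, with about 20 N, for about a second, gently, never with more than 30 N. Then stand the tamper upright in the round recess of the wooden block and let go, leaving the plate down and level, touching the plate with nothing but the tamper and leaving the other things on the bench undisturbed.

Things in the scene. Friction and masses are not known exactly. Their poses are not given: they have to be found in the camera images.
- tamper_center (a point): The tamper, 104 mm tall, 0.35 kg, standing upright on the bench: a round flat steel foot 50 mm across and 20 mm high, a 22 mm neck, and above it a dark square wooden handle 26 x 26 mm from 48 mm to 104 mm above the foot's underside, its faces square to this point's x and y axes. This point is on the axis, 52 mm above the underside of the foot; z points up along the handle.
- housing_rim (a point): The filter housing: an upright steel cup fixed to the bench, 76 mm outside, 80 mm tall, on a 104 mm flange, with a short side nozzle; its round bore is 56 mm wide. This point is the centre of the bore at the top rim, 80 mm above the bench; z points up.
- plate: The plate: perforated metal disc, 53 x 4 mm, in the bore on a spring and a tight seal that keeps it as it is left. Origin: centre of its upper face; z its upward normal. Starts 5 to 41 mm below the rim, 3 to 8 degrees crooked; levels under a flat foot. Moves at about 8 N, reaches its hard stop at 11 N, 29 to 49 mm below the rim, 8 to 24 mm under its start: differs each time, only force tells. 20 N sets it home.
- holder_seat (a point): The holder: a square plywood block 90 x 90 x 20 mm fixed to the bench, with a round recess 60 mm wide and 10 mm deep. This point is the centre of the recess floor, 10 mm above the bench; z points up.
- beaker: Bystander, to be left alone: small straight glass beaker, 60 mm wide, 75 mm tall; loose. Origin at the centre of its underside.
- reagent: Bystander, to be left alone: amber glass bottle, 56 mm wide, 120 mm tall; loose. Origin at the centre of its underside.
- stopper: Bystander, to be left alone: black rubber stopper, 44 mm wide, 32 mm tall; loose. Origin at the centre of its underside.
- weigh_jar: Bystander, to be left alone: low glass jar with a white lid, 50 mm wide, 55 mm tall; loose. Origin at the centre of its underside.
- dish: Bystander, to be left alone: white ceramic dish, 80 mm wide, 30 mm tall; loose. Origin at the centre of its underside.
- weight: Bystander, to be left alone: brass knobbed weight, 34 mm wide, 48 mm tall; loose. Origin at the centre of its underside.
Not all that is in view belongs to the job. Of the things like the part that bears holder_seat, leave any that is orange, red or turquoise; of the rest the larger one is meant.

How it is judged:
By the outcome, as a careful person would: the job done as asked, in the order asked, and still so for the second after the job is handed in, with the robot touching nothing.
It also fails if it takes over 59 s, if anything falls off the work surface, if the arm or the gripper's body presses on something with over 40 N, if the wrist force passes 120 N, or if a joint passes its speed limit or range.

## Working session

There is one attempt and no reset: what is moved stays moved. The work goes in short steps, Python scripts to look and compute and a shell command to move; the robot and the scene stay as the last step left them, time stands still between calls to the robot, and variables do not carry over. Pictures are saved under pics/ and viewed, about 8 in all and at most 12, crops included, and the job is handed in when it is done.

```bash
mkdir -p pics; cat > h.py <<'E'
import numpy as np, cv2
from scipy.spatial.transform import Rotation as R
from bench import r, camera
def ray(c,u,v):
    K=np.array([[c['fx'],0,c['cx']],[0,c['fy'],c['cy']],[0,0,1]])
    p=cv2.undistortPoints(np.array([[[u,v]]],float),K,np.array(c['D'],float))[0,0]
    o=np.array(c['orientation'],float)
    M=R.from_quat(o).as_matrix() if o.size==4 else o.reshape(3,3)
    return np.array(c['eye']),M@np.array([p[0],p[1],1])
def onz(c,u,v,z):
    e,d=ray(c,u,v); return e+d*(z-e[2])/d[2]
E
python3 - <<'E'
from h import *
import pickle
print(r.read_state(), r.tcp_to_grasp)
for n in ["scene","side"]:
    c=camera(n); cv2.imwrite(f"pics/{n}0.png",c['color']); pickle.dump(c,open(f"{n}0.pkl","wb"))
    print(n,c['eye'],c['orientation'],c['fx'],c['D'])
E
```

```text
{'time': 0.0, 'joint_positions': array([ 1.2683925 ,  0.33288343, -0.06468106,  1.46093174,  0.02160619,
        1.34988016, -0.08846738]), 'joint_vel': array([ 5.57111656e-04,  1.93142229e-03, -1.36049587e-04,  2.29582574e-06,
       -1.66565282e-03, -6.17544007e-04, -1.65955493e-03]), 'joint_torque': array([-2.39172969e-04, -6.23254108e+01,  2.41767301e-02, -3.89898455e+01,
       -6.14799047e-02,  3.99659935e-02,  1.47545711e-04]), 'ee_pos': array([ 0.17248236, -0.6003364 ,  0.22175124]), 'eef_rot': array([ 7.98812214e-01, -6.01580046e-01, -5.84095720e-04, -3.92219944e-04]), 'ft_force': array([ 0.14269514, -0.66511467,  0.27886666]), 'torque': array([ 0.0369183 , -0.05873763,  0.00970598]), 'width': 0.08684016595420972} -0.0187
scene [1.22983845 0.36294664 0.67930466] [ 0.46324282  0.7645212  -0.38896913 -0.22274749] 510.333706787154 [0.03504089 0.         0.         0.         0.        ]
side [ 0.31918605 -0.76321393  0.69642902] [ 0.89410572 -0.10241445  0.0588649  -0.43199672] 514.84883133055 [-0.05877208  0.          0.          0.          0.        ]
```

View pics/scene0.png

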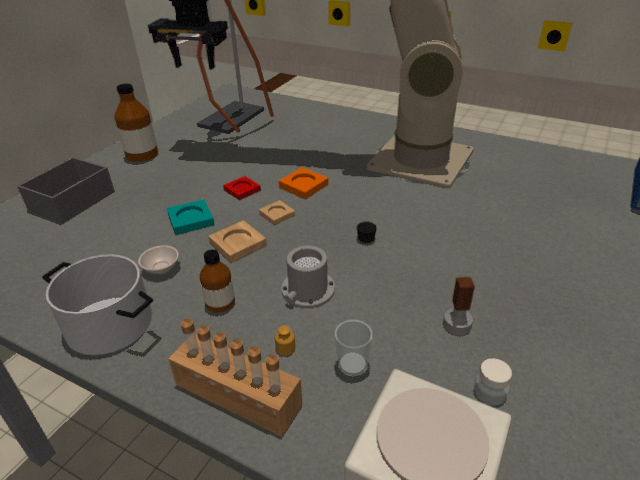

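View pics/side0.png

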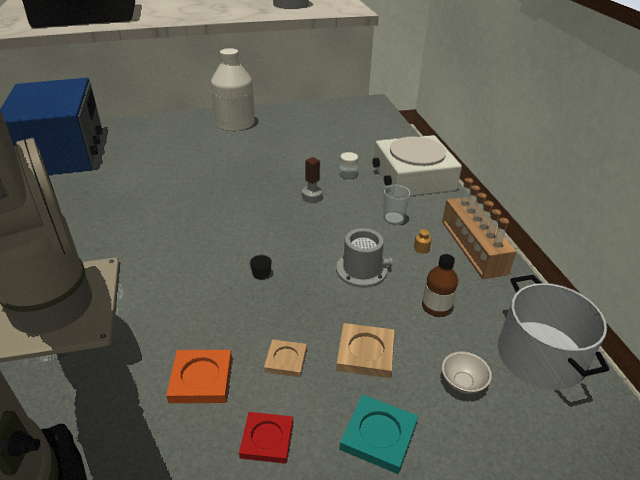

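Scene shows the tamper at about (461,305), the housing at (307,272), and the holder candidates: large wood (237,240), small wood (277,212), orange (303,182), red (242,187) and turquoise (190,216). The side view shows the tamper at (312,180), the housing at (363,255), large wood at (366,350) and small wood at (286,357). Orange, red and turquoise are excluded, and the larger of the two plain wooden blocks is the one meant. I'll confirm that in one enlarged crop.

```bash
python3 - <<'E'
from h import *
import pickle
S=pickle.load(open("scene0.pkl","rb"));D=pickle.load(open("side0.pkl","rb"))
def crop(c,u,v,w=66,h=75):
    return cv2.resize(c['color'][v-h//2:v-h//2+h,u-w//2:u-w//2+w],(264,300),interpolation=cv2.INTER_CUBIC)
a=np.hstack([crop(S,461,305),crop(S,307,272),crop(S,240,236)]);b=np.hstack([crop(D,312,180),crop(D,363,255),crop(D,366,350)])
cv2.imwrite("pics/crop1.png",np.vstack([a,b]))
for n,(us,vs),(ud,vd),z in [("holder top",(237.5,239.5),(366,349),.02),("small",(277,212),(286,357),.02),("rim",(307,256),(364,240),.08),("foot top",(458,316),(312,191),.02),("handle top",(464,281),(312,159),.104)]:
    print(n,onz(S,us,vs,z).round(4),onz(D,ud,vd,z).round(4))
E
```

```text
holder top [ 0.5488 -0.219   0.02  ] [ 0.5379 -0.2352  0.02  ]
small [ 0.4212 -0.1991  0.02  ] [ 0.4038 -0.2221  0.02  ]
rim [ 0.5943 -0.0195  0.08  ] [ 0.5964 -0.0227  0.08  ]
foot top [0.5571 0.2633 0.02  ] [0.5577 0.2596 0.02  ]
handle top [0.5594 0.2623 0.104 ] [0.5586 0.2662 0.104 ]
```

View pics/crop1.png

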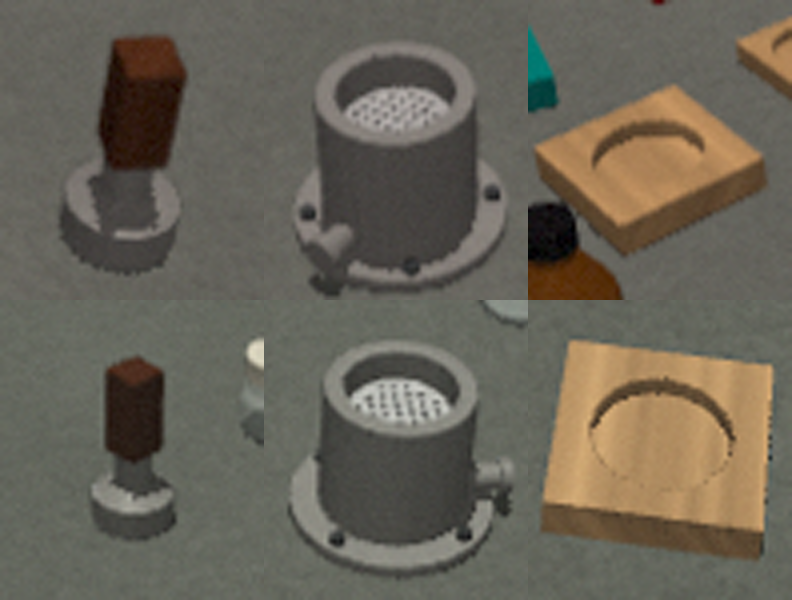

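The large block is a plain plywood square with a round recess, clearly larger than its small neighbour, so it is confirmed. I'll refine the positions from the crop corners.

```bash
python3 - <<'E'
from h import *
import pickle
S=pickle.load(open("scene0.pkl","rb"));D=pickle.load(open("side0.pkl","rb"))
def P(c,o,pts,z): return np.array([onz(c,o[0]+u/4-.4,o[1]+v/4-.4,z) for u,v in pts])
def quad(n,c,o,pts,z):
    q=P(c,o,pts,z)[:,:2]; print(n,q.mean(0).round(4),"edges",[(round(float(np.linalg.norm(e)),3),round(float(np.degrees(np.arctan2(e[1],e[0]))),1)) for e in np.roll(q,-1,0)-q])
quad("handle S",S,(428,268),[(112,38),(170,36),(185,72),(122,75)],.104)
quad("handle D",D,(279,143),[(133,57),(163,72),(137,85),(107,70)],.104)
quad("hold S",S,(207,199),[(7,150),(144,87),(237,157),(97,222)],.02)
quad("hold D",D,(333,313),[(40,40),(247,67),(237,230),(15,205)],.02)
print("rim S",P(S,(274,235),[(131,92)],.08).round(4),"D",P(D,(330,218),[(134.5,88)],.08).round(4))
print("rec S",P(S,(207,199),[(121,153)],.02).round(4))
print(P(S,(428,268),[(119,200)],.02).round(4))
st=r.read_state(); M=R.from_quat(st['eef_rot']).as_matrix(); print(M.round(3))
W=camera("wrist"); print(W['eye'],M.T@(np.array(W['eye'])-st['ee_pos']), W['fx'])
for n,p in [("handle",[.559,.2635,.104])]: print(M.T@(np.array(p)-st['ee_pos']))
E
```

```text
handle S [0.56   0.2631] edges [(0.024, 120.0), (0.022, 30.4), (0.026, -58.9), (0.023, -153.8)]
handle D [0.558 0.26 ] edges [(0.025, -57.9), (0.021, -147.5), (0.024, 122.7), (0.022, 33.2)]
hold S [ 0.5411 -0.2259] edges [(0.089, 158.8), (0.089, 69.1), (0.087, -23.2), (0.086, -109.7)]
hold D [ 0.5405 -0.2284] edges [(0.091, -22.8), (0.089, -112.5), (0.09, 159.0), (0.092, 68.1)]
rim S [[ 0.599  -0.0183  0.08  ]] D [[ 0.5953 -0.0212  0.08  ]]
rec S [[ 0.5417 -0.2259  0.02  ]]
[[0.5614 0.2634 0.02  ]]
[[ 0.276 -0.961 -0.   ]
 [-0.961 -0.276  0.001]
 [-0.001  0.    -1.   ]]
[ 0.24373675 -0.57980713  0.38469897] [-0.00028381 -0.07412881 -0.16283821] 345.67012556764325
[-0.72336026 -0.61007665  0.11871128]
```

Tamper is at about (0.559,0.262) with faces at 31°, the rim at (0.597,-0.020), and the holder at (0.541,-0.227). I'll start moving with the turn blended in, to look at the holder first on the way.

```bash
cat > go.py <<'E'
import sys
from h import *
# usage: go.py x y z [yawdeg] -> shift/turn units in the tool frame, from measured pose
s=r.read_state(); M=R.from_quat(s['eef_rot']).as_matrix(); a=[float(v) for v in sys.argv[1:]]
yaw=np.degrees(np.arctan2(M[1,0],M[0,0])); Y=a[3] if len(a)>3 else yaw
T=R.from_euler('z',Y,degrees=True).as_matrix()@np.diag([1,-1,-1])
print("shift",(M.T@(np.array(a[:3])-s['ee_pos'])).round(4),"turn/2",(R.from_matrix(M.T@T).as_rotvec()/2).round(4),"pos",s['ee_pos'].round(4),"yaw",round(yaw,1),"F",s['ft_force'].round(2),"w",round(s['width'],4),"t",s['time'])
E
python3 -m crank '[{"x":-0.02,"y":-0.035,"az":-0.06},{"x":-0.04,"y":-0.07,"az":-0.12},{"x":-0.06,"y":-0.105,"az":-0.18},{"x":-0.08,"y":-0.14,"az":-0.24},{"x":-0.10,"y":-0.175,"az":-0.30}]'
python3 go.py 0.541 -0.227 0.25 -10
```

```text
shift [-0.2572 -0.4573 -0.0278] turn/2 [-3.000e-04  5.000e-04 -5.582e-01] pos [ 0.1725 -0.6004  0.222 ] yaw -74.0 F [-0.73  0.77 -0.12] w 0.0868 t 0.15schema error: expected keys x, y, z, ax, ay, az, claw
```

```bash

python3 -m crank '[{"x":-0.02,"y":-0.035,"z":0,"ax":0,"ay":0,"az":-0.06,"claw":-1},{"x":-0.04,"y":-0.07,"z":0,"ax":0,"ay":0,"az":-0.12,"claw":-1},{"x":-0.06,"y":-0.105,"z":0,"ax":0,"ay":0,"az":-0.18,"claw":-1},{"x":-0.08,"y":-0.14,"z":0,"ax":0,"ay":0,"az":-0.24,"claw":-1},{"x":-0.10,"y":-0.175,"z":0,"ax":0,"ay":0,"az":-0.30,"claw":-1}]'
python3 go.py 0.541 -0.227 0.25 -10
```

```text
time: 0.57
ee_pos: [0.3141, -0.4546, 0.2224]
eef_rot: [0.942, -0.336, -0.0, 0.0]
ft_force: [0.9, -0.7, 0.3]
width: 0.0872
shift [ 0.0316 -0.3198 -0.0276] turn/2 [ 1.000e-04  1.000e-04 -2.553e-01] pos [ 0.3141 -0.4546  0.2224] yaw -39.3 F [ 0.89 -0.65  0.27] w 0.0872 t 0.5667
```

```bash

python3 -m crank '[{"x":0.004,"y":-0.04,"z":-0.005,"ax":0,"ay":0,"az":-0.06,"claw":-1},{"x":0.008,"y":-0.08,"z":-0.01,"ax":0,"ay":0,"az":-0.12,"claw":-1},{"x":0.012,"y":-0.12,"z":-0.015,"ax":0,"ay":0,"az":-0.18,"claw":-1},{"x":0.016,"y":-0.16,"z":-0.02,"ax":0,"ay":0,"az":-0.24,"claw":-1},{"x":0.02,"y":-0.20,"z":-0.027,"ax":0,"ay":0,"az":-0.30,"claw":-1}]'
python3 - <<'E'
from h import *
import pickle
c=camera("wrist"); cv2.imwrite("pics/w1.png",c['color']); pickle.dump(c,open("w1.pkl","wb"))
E
python3 go.py 0.57 0.05 0.25 31
```

```text
time: 0.98
ee_pos: [0.4569, -0.3132, 0.2495]
eef_rot: [0.999, -0.043, -0.0, -0.0]
ft_force: [0.8, -0.9, -0.4]
width: 0.0871
shift [ 0.0828 -0.3619  0.0025] turn/2 [-0.0006 -0.0023 -0.3037] pos [ 0.4634 -0.3056  0.2512] yaw -3.8 F [2.83 7.33 2.04] w 0.0872 t 1.0333
```

View pics/w1.png

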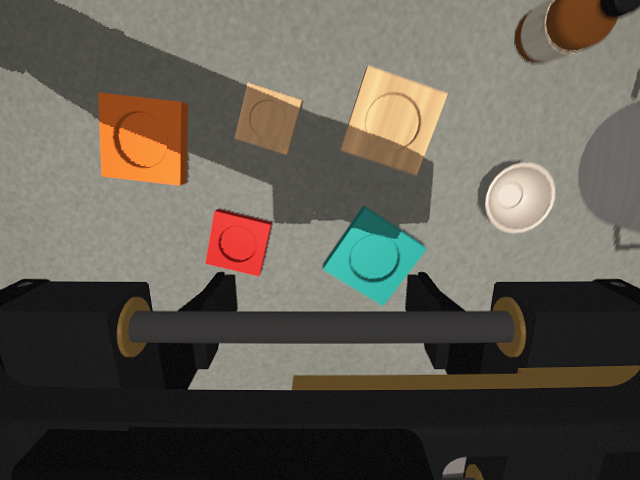

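The wrist view shows the large plywood block with corners (368,66), (447,93), (420,176) and (341,151), and its recess at about (392,121). I'll project this and carry on.

```bash

python3 - <<'E'
from h import *
import pickle
c=pickle.load(open("w1.pkl","rb"))
q=np.array([onz(c,u,v,.02) for u,v in [(368,66),(447,93),(420,176),(341,151)]]); print(q.mean(0).round(4),np.linalg.norm(q-np.roll(q,1,0),axis=1).round(3),onz(c,392,121,.02).round(4))
E
python3 -m crank '[{"x":0.009,"y":-0.04,"z":0,"ax":0,"ay":0,"az":-0.06,"claw":-1},{"x":0.018,"y":-0.08,"z":0,"ax":0,"ay":0,"az":-0.12,"claw":-1},{"x":0.027,"y":-0.12,"z":0,"ax":0,"ay":0,"az":-0.18,"claw":-1},{"x":0.036,"y":-0.16,"z":0,"ax":0,"ay":0,"az":-0.24,"claw":-1},{"x":0.045,"y":-0.20,"z":0,"ax":0,"ay":0,"az":-0.30,"claw":-1}]'
python3 - <<'E'
from h import *
import pickle
c=camera("wrist"); cv2.imwrite("pics/w2.png",c['color']); pickle.dump(c,open("w2.pkl","wb"))
E
python3 go.py 0.56 0.16 0.25 31
```

```text
[ 0.5423 -0.2273  0.02  ] [0.091 0.089 0.091 0.094] [ 0.5401 -0.2254  0.02  ]
time: 1.45
ee_pos: [0.5191, -0.1182, 0.2495]
eef_rot: [0.967, 0.254, -0.0, 0.0]
ft_force: [1.4, 0.5, 0.2]
width: 0.0869
shift [ 0.1698 -0.2115  0.0009] turn/2 [-0.0009 -0.0015 -0.004 ] pos [ 0.5212 -0.1085  0.2499] yaw 30.5 F [ 1.15  8.72 -0.41] w 0.0866 t 1.5
```

View pics/w2.png

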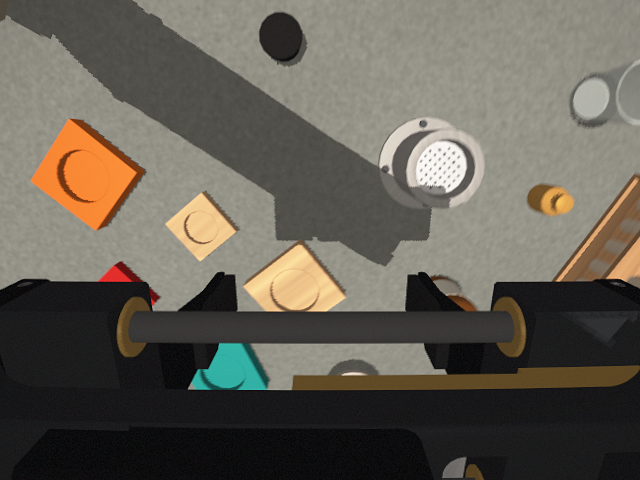

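The housing rim's outer circle is centred at about (445,167). On to a standoff before the tamper.

```bash

python3 - <<'E'
from h import *
import pickle
c=pickle.load(open("w2.pkl","rb"))
g=c['color'].astype(int)
print([onz(c,u,v,.08).round(4) for u,v in [(445,167),(405,167),(484,167),(445,127),(445,207)]])
print("recess",onz(c,296,290,.02).round(4))
E
python3 -m crank '[{"x":0.025,"y":-0.031,"z":0,"ax":0,"ay":0,"az":-0.004,"claw":-1},{"x":0.05,"y":-0.062,"z":0,"ax":0,"ay":0,"az":-0.004,"claw":-1},{"x":0.075,"y":-0.093,"z":0,"ax":0,"ay":0,"az":-0.004,"claw":-1},{"x":0.10,"y":-0.124,"z":0,"ax":0,"ay":0,"az":-0.004,"claw":-1},{"x":0.125,"y":-0.155,"z":0,"ax":0,"ay":0,"az":-0.004,"claw":-1}]'
python3 go.py 0.59 0.205 0.25 31
```

```text
[array([ 0.5958, -0.0164,  0.08  ]), array([ 0.5626, -0.0354,  0.08  ]), array([0.6283, 0.0022, 0.08  ]), array([0.5749, 0.0136, 0.08  ]), array([ 0.618 , -0.0482,  0.08  ])]
recess [ 0.5422 -0.2237  0.02  ]
time: 1.92
ee_pos: [0.5526, 0.0776, 0.2495]
eef_rot: [0.967, 0.255, 0.0, 0.0]
ft_force: [1.6, -0.3, 0.2]
width: 0.0868
shift [ 0.0952 -0.0924 -0.0005] turn/2 [ 0.0002  0.0001 -0.013 ] pos [0.5526 0.0776 0.2495] yaw 29.5 F [ 1.63 -0.29  0.2 ] w 0.0868 t 1.9167
```

```bash

python3 -m crank '[{"x":0.025,"y":-0.025,"z":0,"ax":0,"ay":0,"az":-0.013,"claw":-1},{"x":0.05,"y":-0.05,"z":0,"ax":0,"ay":0,"az":-0.013,"claw":-1},{"x":0.075,"y":-0.075,"z":0,"ax":0,"ay":0,"az":-0.013,"claw":-1},{"x":0.095,"y":-0.092,"z":0,"ax":0,"ay":0,"az":-0.013,"claw":-1},{"x":0.095,"y":-0.092,"z":0,"ax":0,"ay":0,"az":-0.013,"claw":-1}]'
python3 - <<'E'
from h import *
import pickle
c=camera("wrist"); cv2.imwrite("pics/w3.png",c['color']); pickle.dump(c,open("w3.pkl","wb"))
E
python3 go.py 0.559 0.262 0.25 31
```

```text
time: 2.33
ee_pos: [0.5891, 0.2092, 0.2487]
eef_rot: [0.963, 0.271, -0.0, -0.002]
ft_force: [-0.0, 0.7, 1.0]
width: 0.0873
shift [ 0.0031 -0.0633 -0.0012] turn/2 [-0.0011  0.0003  0.0028] pos [0.5893 0.2064 0.2487] yaw 31.3 F [-0.05 -0.56 -0.09] w 0.0868 t 2.3833
```

View pics/w3.png

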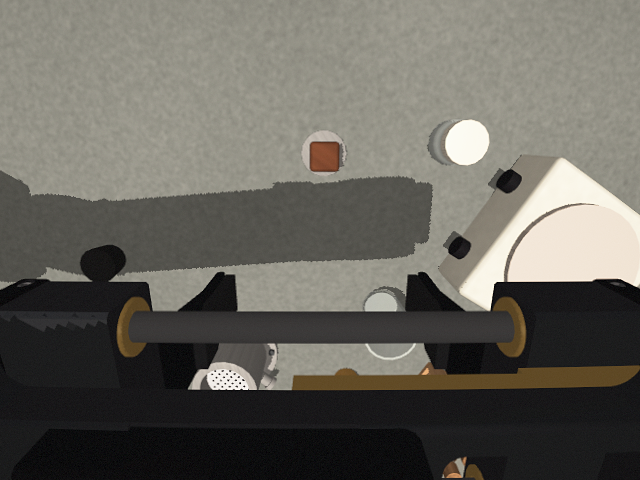

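The handle top is square to the picture, x 310–340 and y 142–172, so yaw fits. The jar is well clear at (462,142).

```bash

python3 - <<'E'
from h import *
import pickle
c=pickle.load(open("w3.pkl","rb")); im=c['color']; h=cv2.cvtColor(im,cv2.COLOR_BGR2HSV)[100:210,280:380]
m=((h[...,1]>110)).astype(np.uint8); k=max(cv2.findContours(m,0,2)[0],key=cv2.contourArea); rc=cv2.minAreaRect(k); print(rc)
print(onz(c,rc[0][0]+280,rc[0][1]+100,.104).round(4))
p=onz(c,rc[0][0]+280,rc[0][1]+100,.104)
import subprocess;print(subprocess.run(["python3","go.py",str(p[0]),str(p[1]),"0.071","31"],capture_output=True,text=True).stdout)
E
```

```text
((44.0, 56.0), (28.0, 28.0), 90.0)
[0.558  0.2633 0.104 ]
shift [ 0.003  -0.0645  0.1778] turn/2 [-0.0011  0.0003  0.0028] pos [0.5893 0.2064 0.2487] yaw 31.3 F [-0.05 -0.56 -0.09] w 0.0868 t 2.3833
```

```bash

python3 -m crank '[{"x":0.003,"y":-0.035,"z":0,"ax":0,"ay":0,"az":0,"claw":-1},{"x":0.003,"y":-0.064,"z":0,"ax":0,"ay":0,"az":0,"claw":-1},{"x":0.003,"y":-0.0645,"z":0.03,"ax":0,"ay":0,"az":0,"claw":-1},{"x":0.003,"y":-0.0645,"z":0.06,"ax":0,"ay":0,"az":0,"claw":-1},{"x":0.003,"y":-0.0645,"z":0.09,"ax":0,"ay":0,"az":0,"claw":-1}]'
python3 go.py 0.558 0.2633 0.071 31.3
```

```text
time: 2.8
ee_pos: [0.5593, 0.259, 0.1587]
eef_rot: [0.964, 0.268, 0.001, 0.001]
ft_force: [0.6, 0.2, -0.3]
width: 0.0871
shift [ 0.001  -0.0045  0.0877] turn/2 [ 0.0007 -0.0004 -0.0023] pos [0.5593 0.259  0.1587] yaw 31.0 F [ 0.61  0.17 -0.31] w 0.0871 t 2.8
```

```bash

python3 -m crank '[{"x":0.001,"y":-0.003,"z":0.025,"ax":0,"ay":0,"az":0,"claw":-1},{"x":0.001,"y":-0.003,"z":0.05,"ax":0,"ay":0,"az":0,"claw":-1},{"x":0.001,"y":-0.003,"z":0.075,"ax":0,"ay":0,"az":0,"claw":-1},{"x":0.001,"y":-0.003,"z":0.0875,"ax":0,"ay":0,"az":0,"claw":-1},{"x":0.001,"y":-0.003,"z":0.0875,"ax":0,"ay":0,"az":0,"claw":-1}]'
python3 go.py 0.558 0.2633 0.071 31.3
```

```text
time: 3.22
ee_pos: [0.5573, 0.2608, 0.0691]
eef_rot: [0.964, 0.267, -0.002, 0.001]
ft_force: [-0.1, -0.7, 0.4]
width: 0.0871
shift [ 0.0019 -0.0017 -0.0019] turn/2 [ 0.0001  0.0024 -0.0026] pos [0.5573 0.2608 0.0691] yaw 31.0 F [-0.08 -0.7   0.39] w 0.0871 t 3.2167
```

```bash

python3 -m crank '[{"x":0.001,"y":-0.001,"z":0,"ax":0,"ay":0,"az":0,"claw":1},{"x":0.001,"y":-0.001,"z":0,"ax":0,"ay":0,"az":0,"claw":1},{"x":0.001,"y":-0.001,"z":0,"ax":0,"ay":0,"az":0,"claw":1},{"x":0.001,"y":-0.001,"z":0,"ax":0,"ay":0,"az":0,"claw":1},{"x":0.001,"y":-0.001,"z":0,"ax":0,"ay":0,"az":0,"claw":1}]' 50
python3 -m crank '[{"x":0,"y":0,"z":0,"ax":0,"ay":0,"az":0,"claw":1},{"x":0,"y":0,"z":0,"ax":0,"ay":0,"az":0,"claw":1},{"x":0,"y":0,"z":0,"ax":0,"ay":0,"az":0,"claw":1},{"x":0,"y":0,"z":0,"ax":0,"ay":0,"az":0,"claw":1},{"x":0,"y":0,"z":0,"ax":0,"ay":0,"az":0,"claw":1}]'
python3 go.py 0.558 0.2633 0.071 31.3
```

```text
time: 3.63
ee_pos: [0.5592, 0.2648, 0.073]
eef_rot: [0.963, 0.268, 0.001, 0.0]
ft_force: [-0.2, -0.6, -0.5]
width: 0.0617
time: 4.05
ee_pos: [0.5587, 0.2646, 0.072]
eef_rot: [0.963, 0.268, -0.0, 0.0]
ft_force: [0.3, 0.1, 0.3]
width: 0.0283
shift [-0.0012  0.0007  0.001 ] turn/2 [ 0.      0.     -0.0017] pos [0.5587 0.2646 0.072 ] yaw 31.1 F [0.29 0.06 0.28] w 0.0283 t 4.05
```

```bash

python3 -m crank '[{"x":0,"y":0,"z":0,"ax":0,"ay":0,"az":0,"claw":1},{"x":0,"y":0,"z":0,"ax":0,"ay":0,"az":0,"claw":1},{"x":0,"y":0,"z":0,"ax":0,"ay":0,"az":0,"claw":1},{"x":0,"y":0,"z":0,"ax":0,"ay":0,"az":0,"claw":1},{"x":0,"y":0,"z":0,"ax":0,"ay":0,"az":0,"claw":1}]'
python3 -m crank '[{"x":0,"y":0,"z":-0.01,"ax":0,"ay":0,"az":0,"claw":1},{"x":0,"y":0,"z":-0.03,"ax":0,"ay":0,"az":0,"claw":1},{"x":0,"y":0,"z":-0.06,"ax":0,"ay":0,"az":0,"claw":1},{"x":0,"y":0,"z":-0.09,"ax":0,"ay":0,"az":0,"claw":1},{"x":0,"y":0,"z":-0.12,"ax":0,"ay":0,"az":0,"claw":1}]'
python3 go.py 0.594 -0.02 0.19 31.1
```

```text
time: 4.47
ee_pos: [0.5587, 0.2646, 0.072]
eef_rot: [0.963, 0.268, 0.0, -0.0]
ft_force: [1.3, 1.4, -0.3]
width: 0.0258
time: 4.88
ee_pos: [0.558, 0.2644, 0.1935]
eef_rot: [0.963, 0.268, -0.001, 0.0]
ft_force: [1.2, 0.6, -4.3]
width: 0.0256
shift [-0.1163  0.2621  0.0035] turn/2 [-0.0001  0.0006  0.0003] pos [0.558  0.2644 0.1935] yaw 31.1 F [ 1.18  0.56 -4.34] w 0.0256 t 4.8833
```

```bash

python3 -m crank '[{"x":-0.008,"y":0.018,"z":0,"ax":0,"ay":0,"az":0,"claw":1},{"x":-0.023,"y":0.052,"z":0,"ax":0,"ay":0,"az":0,"claw":1},{"x":-0.038,"y":0.086,"z":0,"ax":0,"ay":0,"az":0,"claw":1},{"x":-0.053,"y":0.12,"z":0,"ax":0,"ay":0,"az":0,"claw":1},{"x":-0.068,"y":0.154,"z":0,"ax":0,"ay":0,"az":0,"claw":1}]'
python3 go.py 0.5965 -0.019 0.18 31.1
```

```text
time: 5.3
ee_pos: [0.5795, 0.0959, 0.1924]
eef_rot: [0.963, 0.268, -0.0, 0.0]
ft_force: [1.4, -0.7, -3.6]
width: 0.0257
shift [-0.0449  0.1071  0.0124] turn/2 [0.0001 0.0003 0.0003] pos [0.5795 0.0959 0.1924] yaw 31.1 F [ 1.39 -0.7  -3.56] w 0.0257 t 5.3
```

```bash

python3 -m crank '[{"x":-0.015,"y":0.034,"z":0,"ax":0,"ay":0,"az":0,"claw":1},{"x":-0.03,"y":0.068,"z":0,"ax":0,"ay":0,"az":0,"claw":1},{"x":-0.04,"y":0.095,"z":0.004,"ax":0,"ay":0,"az":0,"claw":1},{"x":-0.045,"y":0.107,"z":0.01,"ax":0,"ay":0,"az":0,"claw":1},{"x":-0.045,"y":0.107,"z":0.014,"ax":0,"ay":0,"az":0,"claw":1}]'
python3 -m crank '[{"x":0,"y":0,"z":0,"ax":0,"ay":0,"az":0,"claw":1},{"x":0,"y":0,"z":0,"ax":0,"ay":0,"az":0,"claw":1},{"x":0,"y":0,"z":0,"ax":0,"ay":0,"az":0,"claw":1},{"x":0,"y":0,"z":0,"ax":0,"ay":0,"az":0,"claw":1},{"x":0,"y":0,"z":0,"ax":0,"ay":0,"az":0,"claw":1}]'
python3 - <<'E'
from h import *
import pickle
o=[]
for n,u,v in [("scene",307,245),("side",363,230)]:
    c=camera(n); pickle.dump(c,open(n+"1.pkl","wb")); o.append(cv2.resize(c['color'][v-60:v+60,u-40:u+40],(400,600),interpolation=cv2.INTER_CUBIC))
cv2.imwrite("pics/c2.png",np.hstack(o))
E
python3 go.py 0.5965 -0.019 0.18 31.1
```

```text
time: 5.72
ee_pos: [0.5967, -0.0222, 0.1773]
eef_rot: [0.964, 0.265, -0.001, 0.001]
ft_force: [0.0, -0.9, -4.9]
width: 0.0252
time: 6.13
ee_pos: [0.5968, -0.0161, 0.1784]
eef_rot: [0.963, 0.269, 0.0, 0.0]
ft_force: [0.9, -0.0, -4.4]
width: 0.0256
shift [-0.0015  0.0019 -0.0017] turn/2 [ 0.0001 -0.0001  0.0005] pos [ 0.5968 -0.0166  0.1783] yaw 31.2 F [-0.8   0.44 -3.6 ] w 0.0258 t 6.2333
```

View pics/c2.png

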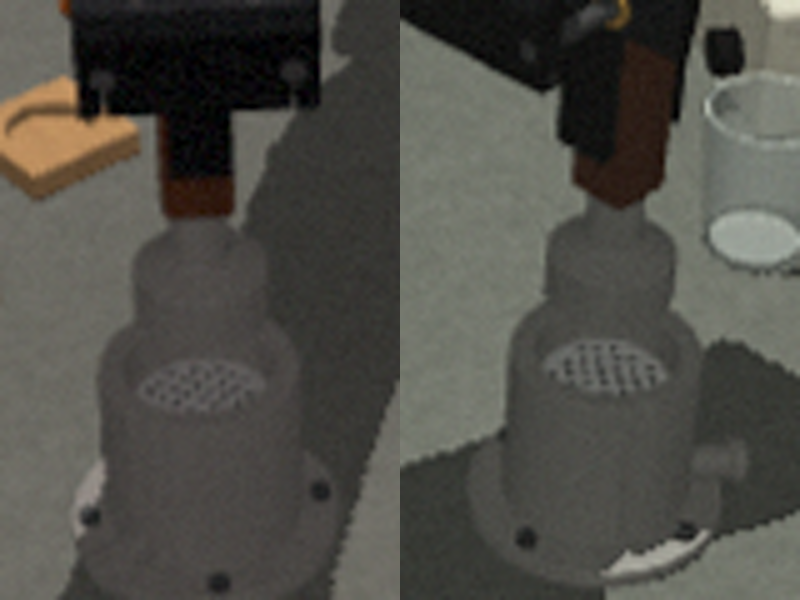

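Scene crop: foot centre x≈199 and rim centre x≈199. Side crop: foot≈612 and rim≈605. I'll project both.

```bash

python3 - <<'E'
from h import *
import pickle
S=pickle.load(open("scene1.pkl","rb"));D=pickle.load(open("side1.pkl","rb"))
def P(c,o,u,v,z): return onz(c,o[0]+u/5-.4,o[1]+v/5-.4,z).round(4)
print("foot",P(S,(267,185),199.5,253,.126),P(D,(323,170),212,247,.126))
print("rim",P(S,(267,185),199.5,365,.08),P(D,(323,170),205,352,.08))
# horizontal-tangent-only constraint: vertical planes through the eye
for n,c,o,uf,vf,ur,vr in [("S",S,(267,185),199.5,253,199.5,365),("D",D,(323,170),212,247,205,352)]:
    for nm,u,v,z in [("foot",uf,vf,.126),("rim",ur,vr,.08)]:
        e,d=ray(c,o[0]+u/5-.4,o[1]+v/5-.4); nn=np.array([-d[1],d[0]])/np.hypot(*d[:2]); print(n,nm,"normal",nn.round(3),"offset",(nn@e[:2]).round(4))
E
python3 go.py 0.5965 -0.019 0.18 31.1
```

```text
foot [ 0.5912 -0.0205  0.126 ] [ 0.5969 -0.0167  0.126 ]
rim [ 0.5989 -0.018   0.08  ] [ 0.5956 -0.0225  0.08  ]
S foot normal [ 0.515 -0.857] offset 0.3218
S rim normal [ 0.517 -0.856] offset 0.325
D foot normal [-0.937  0.349] offset -0.5653
D rim normal [-0.937  0.35 ] offset -0.5659
shift [-0.0015  0.0019 -0.0017] turn/2 [ 0.0001 -0.0001  0.0005] pos [ 0.5968 -0.0166  0.1783] yaw 31.2 F [-0.8   0.44 -3.6 ] w 0.0258 t 6.2333
```

```bash

python3 -m crank '[{"x":-0.003,"y":0.003,"z":0.004,"ax":0,"ay":0,"az":0,"claw":1},{"x":-0.003,"y":0.003,"z":0.009,"ax":0,"ay":0,"az":0,"claw":1},{"x":-0.003,"y":0.003,"z":0.014,"ax":0,"ay":0,"az":0,"claw":1},{"x":-0.003,"y":0.003,"z":0.017,"ax":0,"ay":0,"az":0,"claw":1},{"x":-0.003,"y":0.003,"z":0.017,"ax":0,"ay":0,"az":0,"claw":1}]'
python3 -m crank '[{"x":0,"y":0,"z":0,"ax":0,"ay":0,"az":0,"claw":1},{"x":0,"y":0,"z":0,"ax":0,"ay":0,"az":0,"claw":1},{"x":0,"y":0,"z":0,"ax":0,"ay":0,"az":0,"claw":1},{"x":0,"y":0,"z":0,"ax":0,"ay":0,"az":0,"claw":1},{"x":0,"y":0,"z":0,"ax":0,"ay":0,"az":0,"claw":1}]'
python3 - <<'E'
from h import *
import pickle
o=[]
for n,u,v in [("scene",307,255),("side",363,240)]:
    c=camera(n); pickle.dump(c,open(n+"2.pkl","wb")); b=c['color'][v-40:v+40,u-40:u+40]; o.append(cv2.convertScaleAbs(cv2.resize(b,(400,400),interpolation=cv2.INTER_CUBIC),alpha=1.8))
cv2.imwrite("pics/c3.png",np.hstack(o))
E
python3 go.py 0.596 -0.0205 0.16 31.1
```

```text
time: 6.65
ee_pos: [0.5952, -0.0214, 0.1599]
eef_rot: [0.963, 0.268, -0.001, -0.0]
ft_force: [-0.1, 0.2, -4.3]
width: 0.0256
time: 7.07
ee_pos: [0.5959, -0.0214, 0.1612]
eef_rot: [0.963, 0.268, 0.0, 0.0]
ft_force: [1.3, -0.1, -4.6]
width: 0.0255
shift [ 0.0006 -0.0006  0.0012] turn/2 [ 0.0001 -0.0001  0.0001] pos [ 0.5958 -0.0213  0.1612] yaw 31.1 F [-0.24 -1.   -3.87] w 0.0258 t 7.1667
```

View pics/c3.png

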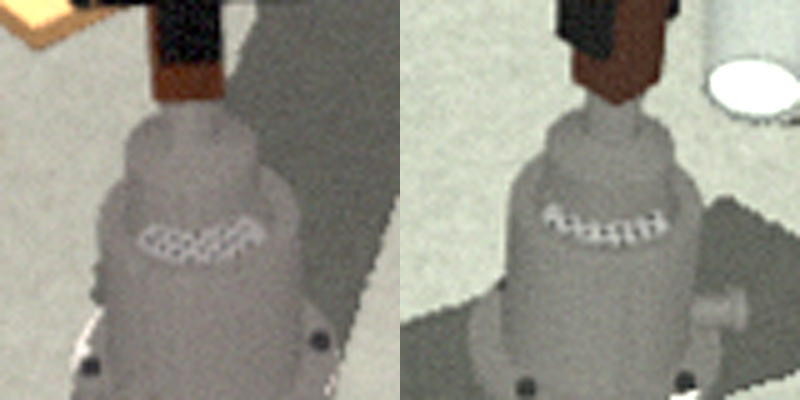

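Forces are lateral-free and the foot is centred over the bore within about a millimetre. Descending in small steps.

```bash

python3 -m crank '[{"x":0,"y":0,"z":0.002,"ax":0,"ay":0,"az":0,"claw":1},{"x":0,"y":0,"z":0.004,"ax":0,"ay":0,"az":0,"claw":1},{"x":0,"y":0,"z":0.006,"ax":0,"ay":0,"az":0,"claw":1},{"x":0,"y":0,"z":0.008,"ax":0,"ay":0,"az":0,"claw":1},{"x":0,"y":0,"z":0.010,"ax":0,"ay":0,"az":0,"claw":1}]' 60
python3 go.py 0.596 -0.0205 0.16 31.1
python3 -m crank '[{"x":0,"y":0,"z":0.001,"ax":0,"ay":0,"az":0,"claw":1},{"x":0,"y":0,"z":0.002,"ax":0,"ay":0,"az":0,"claw":1},{"x":0,"y":0,"z":0.003,"ax":0,"ay":0,"az":0,"claw":1},{"x":0,"y":0,"z":0.004,"ax":0,"ay":0,"az":0,"claw":1},{"x":0,"y":0,"z":0.005,"ax":0,"ay":0,"az":0,"claw":1}]'
python3 go.py 0.596 -0.0205 0.15 31.1
```

```text
time: 7.58
ee_pos: [0.5959, -0.0212, 0.1512]
eef_rot: [0.963, 0.268, 0.0, 0.0]
ft_force: [-2.5, 1.1, 10.0]
width: 0.0257
shift [ 0.0004 -0.0006 -0.0088] turn/2 [ 0.0001 -0.0002  0.0001] pos [ 0.5959 -0.0212  0.1512] yaw 31.1 F [-2.48  1.07 10.01] w 0.0257 t 7.5833
time: 8.0
ee_pos: [0.5963, -0.0206, 0.1462]
eef_rot: [0.963, 0.268, 0.001, -0.0]
ft_force: [2.5, 3.6, -1.6]
width: 0.0255
shift [-0.0002 -0.0003 -0.0038] turn/2 [-0.     -0.0008  0.0004] pos [ 0.5963 -0.0206  0.1462] yaw 31.1 F [ 2.47  3.64 -1.57] w 0.0255 t 8.0
```

```bash

python3 - <<'E'
from h import *
import pickle
o=[]
for n,u,v in [("scene",307,255),("side",363,240)]:
    c=camera(n); pickle.dump(c,open(n+"3.pkl","wb")); b=c['color'][v-40:v+40,u-40:u+40]; o.append(cv2.convertScaleAbs(cv2.resize(b,(400,400),interpolation=cv2.INTER_CUBIC),alpha=1.8))
cv2.imwrite("pics/c4.png",np.hstack(o))
print(r.read_state()['ft_force'],r.read_state()['torque'])
E
python3 go.py 0.596 -0.0205 0.15 31.1
```

```text
[ 3.58932839  3.98587839 -3.03015196] [ 1.16331275 -1.21976272  0.02455789]
shift [-0.0001 -0.0002 -0.004 ] turn/2 [-0.0001 -0.0006  0.0004] pos [ 0.5962 -0.0207  0.146 ] yaw 31.1 F [ 3.59  3.99 -3.03] w 0.0256 t 8.1
```

View pics/c4.png

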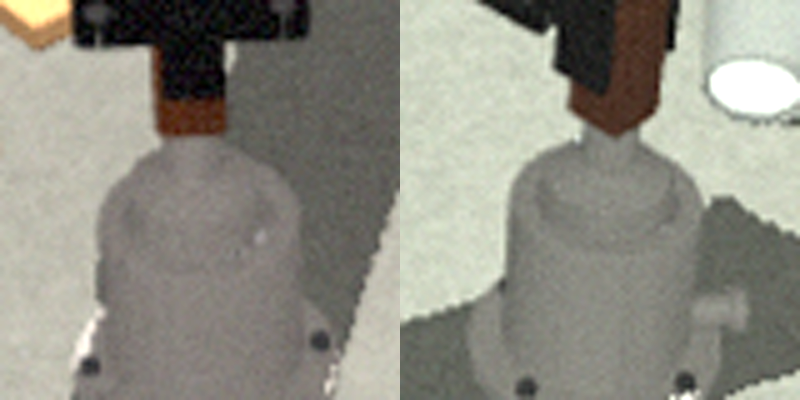

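The foot is in the bore, leaning on the wall on the −x,−y side. I'll relieve it by about 2 mm.

```bash

python3 -m crank '[{"x":0.0005,"y":-0.0002,"z":0,"ax":0,"ay":0,"az":0,"claw":1},{"x":0.001,"y":-0.0004,"z":0,"ax":0,"ay":0,"az":0,"claw":1},{"x":0.0015,"y":-0.0006,"z":0,"ax":0,"ay":0,"az":0,"claw":1},{"x":0.002,"y":-0.0008,"z":0,"ax":0,"ay":0,"az":0,"claw":1},{"x":0.002,"y":-0.0008,"z":0,"ax":0,"ay":0,"az":0,"claw":1}]'
python3 go.py 0.596 -0.0205 0.15 31.1; python3 -c "
from h import *
print(r.read_state()['torque'])"
```

```text
time: 8.52
ee_pos: [0.5966, -0.0202, 0.1457]
eef_rot: [0.963, 0.268, -0.001, 0.0]
ft_force: [0.6, 0.6, -3.5]
width: 0.0254
shift [-0.0007 -0.0001 -0.0043] turn/2 [ 0.      0.0008 -0.0001] pos [ 0.5966 -0.0202  0.1457] yaw 31.1 F [ 0.65  0.63 -3.52] w 0.0254 t 8.5167
[ 0.21229433 -0.30039056 -0.03979543]
```

```bash

python3 -m crank '[{"x":0.0005,"y":-0.0002,"z":0,"ax":0,"ay":0,"az":0,"claw":1},{"x":0.001,"y":-0.0004,"z":0,"ax":0,"ay":0,"az":0,"claw":1},{"x":0.002,"y":-0.0006,"z":0.0005,"ax":0,"ay":0,"az":0,"claw":1},{"x":0.002,"y":-0.0006,"z":0.001,"ax":0,"ay":0,"az":0,"claw":1},{"x":0.002,"y":-0.0006,"z":0.001,"ax":0,"ay":0,"az":0,"claw":1}]'
python3 -m crank '[{"x":0,"y":0,"z":0.001,"ax":0,"ay":0,"az":0,"claw":1},{"x":0,"y":0,"z":0.002,"ax":0,"ay":0,"az":0,"claw":1},{"x":0,"y":0,"z":0.003,"ax":0,"ay":0,"az":0,"claw":1},{"x":0,"y":0,"z":0.004,"ax":0,"ay":0,"az":0,"claw":1},{"x":0,"y":0,"z":0.004,"ax":0,"ay":0,"az":0,"claw":1}]'
python3 go.py 0.596 -0.0205 0.15 31.1; python3 -c "
from h import *
print(r.read_state()['torque'])"
```

```text
time: 8.93
ee_pos: [0.5983, -0.0182, 0.1448]
eef_rot: [0.963, 0.268, -0.0, 0.0]
ft_force: [0.3, 0.1, -3.6]
width: 0.0256
time: 9.35
ee_pos: [0.5983, -0.0181, 0.1407]
eef_rot: [0.963, 0.268, -0.0, -0.0]
ft_force: [-0.3, -0.6, -3.8]
width: 0.0257
shift [-0.0032  0.0008 -0.0093] turn/2 [-0.0001  0.0002  0.0001] pos [ 0.5983 -0.0181  0.1407] yaw 31.1 F [-0.33 -0.64 -3.75] w 0.0257 t 9.35
[ 0.00806747 -0.15856916 -0.06040232]
```

Free in the bore. I'll go on down in 4 mm calls and read the force after each.

```bash

python3 -m crank '[{"x":0,"y":0,"z":0.001,"ax":0,"ay":0,"az":0,"claw":1},{"x":0,"y":0,"z":0.002,"ax":0,"ay":0,"az":0,"claw":1},{"x":0,"y":0,"z":0.003,"ax":0,"ay":0,"az":0,"claw":1},{"x":0,"y":0,"z":0.004,"ax":0,"ay":0,"az":0,"claw":1},{"x":0,"y":0,"z":0.004,"ax":0,"ay":0,"az":0,"claw":1}]'
python3 -m crank '[{"x":0,"y":0,"z":0.0005,"ax":0,"ay":0,"az":0,"claw":1},{"x":0,"y":0,"z":0.001,"ax":0,"ay":0,"az":0,"claw":1},{"x":0,"y":0,"z":0.0015,"ax":0,"ay":0,"az":0,"claw":1},{"x":0,"y":0,"z":0.002,"ax":0,"ay":0,"az":0,"claw":1},{"x":0,"y":0,"z":0.002,"ax":0,"ay":0,"az":0,"claw":1}]'
```

```text
time: 9.77
ee_pos: [0.5983, -0.0181, 0.1368]
eef_rot: [0.963, 0.268, -0.0, -0.0]
ft_force: [-0.1, 0.4, -3.5]
width: 0.0254
time: 10.18
ee_pos: [0.5986, -0.0181, 0.1351]
eef_rot: [0.963, 0.268, 0.0, 0.0]
ft_force: [-0.3, -0.2, -2.3]
width: 0.0255
```

```bash

python3 -m crank '[{"x":0,"y":0,"z":0.0005,"ax":0,"ay":0,"az":0,"claw":1},{"x":0,"y":0,"z":0.001,"ax":0,"ay":0,"az":0,"claw":1},{"x":0,"y":0,"z":0.0015,"ax":0,"ay":0,"az":0,"claw":1},{"x":0,"y":0,"z":0.002,"ax":0,"ay":0,"az":0,"claw":1},{"x":0,"y":0,"z":0.002,"ax":0,"ay":0,"az":0,"claw":1}]'
python3 -m crank '[{"x":0,"y":0,"z":0.0005,"ax":0,"ay":0,"az":0,"claw":1},{"x":0,"y":0,"z":0.001,"ax":0,"ay":0,"az":0,"claw":1},{"x":0,"y":0,"z":0.0015,"ax":0,"ay":0,"az":0,"claw":1},{"x":0,"y":0,"z":0.002,"ax":0,"ay":0,"az":0,"claw":1},{"x":0,"y":0,"z":0.002,"ax":0,"ay":0,"az":0,"claw":1}]'
```

```text
time: 10.6
ee_pos: [0.5987, -0.0181, 0.1336]
eef_rot: [0.963, 0.268, 0.0, 0.0]
ft_force: [-2.5, -0.0, 5.2]
width: 0.0254
time: 11.02
ee_pos: [0.5987, -0.018, 0.1315]
eef_rot: [0.963, 0.268, 0.0, 0.0]
ft_force: [-2.2, -0.2, 3.9]
width: 0.0256
```

The plate is yielding at about 8 N net. The stop can't be above TCP ≈0.124, so I'll make a 4 mm call and then 1 mm calls.

```bash

python3 -m crank '[{"x":0,"y":0,"z":0.001,"ax":0,"ay":0,"az":0,"claw":1},{"x":0,"y":0,"z":0.002,"ax":0,"ay":0,"az":0,"claw":1},{"x":0,"y":0,"z":0.003,"ax":0,"ay":0,"az":0,"claw":1},{"x":0,"y":0,"z":0.004,"ax":0,"ay":0,"az":0,"claw":1},{"x":0,"y":0,"z":0.004,"ax":0,"ay":0,"az":0,"claw":1}]'
python3 -m crank '[{"x":0,"y":0,"z":0.0004,"ax":0,"ay":0,"az":0,"claw":1},{"x":0,"y":0,"z":0.0008,"ax":0,"ay":0,"az":0,"claw":1},{"x":0,"y":0,"z":0.0012,"ax":0,"ay":0,"az":0,"claw":1},{"x":0,"y":0,"z":0.0012,"ax":0,"ay":0,"az":0,"claw":1},{"x":0,"y":0,"z":0.0012,"ax":0,"ay":0,"az":0,"claw":1}]'
python3 -m crank '[{"x":0,"y":0,"z":0.0004,"ax":0,"ay":0,"az":0,"claw":1},{"x":0,"y":0,"z":0.0008,"ax":0,"ay":0,"az":0,"claw":1},{"x":0,"y":0,"z":0.001,"ax":0,"ay":0,"az":0,"claw":1},{"x":0,"y":0,"z":0.001,"ax":0,"ay":0,"az":0,"claw":1},{"x":0,"y":0,"z":0.001,"ax":0,"ay":0,"az":0,"claw":1}]'; python3 go.py 0.5983 -0.0181 0.13
```

```text
time: 11.43
ee_pos: [0.5987, -0.0181, 0.1274]
eef_rot: [0.963, 0.268, 0.0, 0.0]
ft_force: [-2.6, -0.0, 3.8]
width: 0.0255
time: 11.85
ee_pos: [0.5987, -0.0181, 0.1263]
eef_rot: [0.963, 0.268, 0.0, 0.0]
ft_force: [-2.9, 0.4, 5.1]
width: 0.025
time: 12.27
ee_pos: [0.5987, -0.0181, 0.1253]
eef_rot: [0.963, 0.268, 0.0, 0.0]
ft_force: [-2.6, -0.5, 5.4]
width: 0.0255
shift [-0.0004 -0.0002 -0.0047] turn/2 [ 0.0003 -0.0002 -0.    ] pos [ 0.5987 -0.0181  0.1253] yaw 31.1 F [-2.61 -0.49  5.37] w 0.0255 t 12.2667
```

```bash
cat > ok.py <<'E'
from h import *
s=r.read_state(); print(s['ee_pos'].round(4),s['ft_force'].round(1)); raise SystemExit(int(s['ft_force'][2]>8.5))
E
python3 -m crank '[{"x":0,"y":0,"z":0.0004,"ax":0,"ay":0,"az":0,"claw":1},{"x":0,"y":0,"z":0.0008,"ax":0,"ay":0,"az":0,"claw":1},{"x":0,"y":0,"z":0.001,"ax":0,"ay":0,"az":0,"claw":1},{"x":0,"y":0,"z":0.001,"ax":0,"ay":0,"az":0,"claw":1},{"x":0,"y":0,"z":0.001,"ax":0,"ay":0,"az":0,"claw":1}]' >/dev/null; python3 ok.py && 
python3 -m crank '[{"x":0,"y":0,"z":0.0004,"ax":0,"ay":0,"az":0,"claw":1},{"x":0,"y":0,"z":0.0008,"ax":0,"ay":0,"az":0,"claw":1},{"x":0,"y":0,"z":0.001,"ax":0,"ay":0,"az":0,"claw":1},{"x":0,"y":0,"z":0.001,"ax":0,"ay":0,"az":0,"claw":1},{"x":0,"y":0,"z":0.001,"ax":0,"ay":0,"az":0,"claw":1}]' >/dev/null; python3 ok.py && 
python3 -m crank '[{"x":0,"y":0,"z":0.0004,"ax":0,"ay":0,"az":0,"claw":1},{"x":0,"y":0,"z":0.0008,"ax":0,"ay":0,"az":0,"claw":1},{"x":0,"y":0,"z":0.001,"ax":0,"ay":0,"az":0,"claw":1},{"x":0,"y":0,"z":0.001,"ax":0,"ay":0,"az":0,"claw":1},{"x":0,"y":0,"z":0.001,"ax":0,"ay":0,"az":0,"claw":1}]' >/dev/null; python3 ok.py && 
python3 -m crank '[{"x":0,"y":0,"z":0.0004,"ax":0,"ay":0,"az":0,"claw":1},{"x":0,"y":0,"z":0.0008,"ax":0,"ay":0,"az":0,"claw":1},{"x":0,"y":0,"z":0.001,"ax":0,"ay":0,"az":0,"claw":1},{"x":0,"y":0,"z":0.001,"ax":0,"ay":0,"az":0,"claw":1},{"x":0,"y":0,"z":0.001,"ax":0,"ay":0,"az":0,"claw":1}]' >/dev/null; python3 ok.py
```

```text
[ 0.5987 -0.0181  0.1243] [-2.7 -0.6  5. ]
[ 0.5987 -0.0181  0.1234] [-1.9  0.1  6. ]
[ 0.5987 -0.0181  0.1224] [-2.6 -0.4  5.5]
[ 0.5987 -0.0181  0.1214] [-2.4 -0.5  5.7]
```

```bash

python3 -m crank '[{"x":0,"y":0,"z":0.0004,"ax":0,"ay":0,"az":0,"claw":1},{"x":0,"y":0,"z":0.0008,"ax":0,"ay":0,"az":0,"claw":1},{"x":0,"y":0,"z":0.001,"ax":0,"ay":0,"az":0,"claw":1},{"x":0,"y":0,"z":0.001,"ax":0,"ay":0,"az":0,"claw":1},{"x":0,"y":0,"z":0.001,"ax":0,"ay":0,"az":0,"claw":1}]' >/dev/null; python3 ok.py && 
python3 -m crank '[{"x":0,"y":0,"z":0.0004,"ax":0,"ay":0,"az":0,"claw":1},{"x":0,"y":0,"z":0.0008,"ax":0,"ay":0,"az":0,"claw":1},{"x":0,"y":0,"z":0.001,"ax":0,"ay":0,"az":0,"claw":1},{"x":0,"y":0,"z":0.001,"ax":0,"ay":0,"az":0,"claw":1},{"x":0,"y":0,"z":0.001,"ax":0,"ay":0,"az":0,"claw":1}]' >/dev/null; python3 ok.py && 
python3 -m crank '[{"x":0,"y":0,"z":0.0004,"ax":0,"ay":0,"az":0,"claw":1},{"x":0,"y":0,"z":0.0008,"ax":0,"ay":0,"az":0,"claw":1},{"x":0,"y":0,"z":0.001,"ax":0,"ay":0,"az":0,"claw":1},{"x":0,"y":0,"z":0.001,"ax":0,"ay":0,"az":0,"claw":1},{"x":0,"y":0,"z":0.001,"ax":0,"ay":0,"az":0,"claw":1}]' >/dev/null; python3 ok.py && 
python3 -m crank '[{"x":0,"y":0,"z":0.0004,"ax":0,"ay":0,"az":0,"claw":1},{"x":0,"y":0,"z":0.0008,"ax":0,"ay":0,"az":0,"claw":1},{"x":0,"y":0,"z":0.001,"ax":0,"ay":0,"az":0,"claw":1},{"x":0,"y":0,"z":0.001,"ax":0,"ay":0,"az":0,"claw":1},{"x":0,"y":0,"z":0.001,"ax":0,"ay":0,"az":0,"claw":1}]' >/dev/null; python3 ok.py
```

```text
[ 0.5987 -0.0181  0.1204] [-2.4 -0.2  7.3]
[ 0.5988 -0.0181  0.1198] [-4.3 -1.7 10.4]
[ 0.5988 -0.0181  0.1198] [-4.3 -1.7 10.4]
[ 0.5988 -0.0181  0.1198] [-4.3 -1.7 10.4]
```

Hit the hard stop at TCP z 0.1198, net about 14 N. I'll add 0.5 mm and check.

```bash

python3 -m crank '[{"x":0,"y":0,"z":0.0001,"ax":0,"ay":0,"az":0,"claw":1},{"x":0,"y":0,"z":0.0002,"ax":0,"ay":0,"az":0,"claw":1},{"x":0,"y":0,"z":0.0003,"ax":0,"ay":0,"az":0,"claw":1},{"x":0,"y":0,"z":0.0004,"ax":0,"ay":0,"az":0,"claw":1},{"x":0,"y":0,"z":0.0004,"ax":0,"ay":0,"az":0,"claw":1}]' >/dev/null; python3 ok.py
```

```text
[ 0.5989 -0.0181  0.1198] [-4.9 -0.3 12.4]
```

```bash

python3 -m crank '[{"x":0,"y":0,"z":0.0002,"ax":0,"ay":0,"az":0,"claw":1},{"x":0,"y":0,"z":0.0004,"ax":0,"ay":0,"az":0,"claw":1},{"x":0,"y":0,"z":0.0006,"ax":0,"ay":0,"az":0,"claw":1},{"x":0,"y":0,"z":0.0006,"ax":0,"ay":0,"az":0,"claw":1},{"x":0,"y":0,"z":0.0006,"ax":0,"ay":0,"az":0,"claw":1}]' >/dev/null; python3 ok.py; python3 -c "
from h import *
print(r.read_state()['torque'])"
```

```text
[ 0.599  -0.0181  0.1196] [-6.2 -0.9 17.3]
[-0.23064661  1.78587931 -0.01941778]
```

```bash
for i in 1 2 3 4; do 
python3 -m crank '[{"x":0,"y":0,"z":0,"ax":0,"ay":0,"az":0,"claw":1},{"x":0,"y":0,"z":0,"ax":0,"ay":0,"az":0,"claw":1},{"x":0,"y":0,"z":0,"ax":0,"ay":0,"az":0,"claw":1},{"x":0,"y":0,"z":0,"ax":0,"ay":0,"az":0,"claw":1},{"x":0,"y":0,"z":0,"ax":0,"ay":0,"az":0,"claw":1}]' >/dev/null; python3 ok.py; done; python3 go.py 0.5985 -0.0181 0.18 31.1
```

```text
[ 0.599  -0.0181  0.1197] [-5.7 -1.1 16.9]
[ 0.599  -0.0181  0.1197] [-6.7 -1.  16.4]
[ 0.599  -0.0181  0.1197] [-6.8 -0.3 16.9]
[ 0.599  -0.0181  0.1197] [-5.6  0.5 16.9]
shift [-0.0004 -0.0001 -0.0603] turn/2 [ 0.0007 -0.0004  0.0001] pos [ 0.599  -0.0181  0.1197] yaw 31.1 F [-5.56  0.51 16.9 ] w 0.026 t 17.2667
```

Held for about 1.7 s at around 20.5 N net. Withdrawing straight up, slowly at first.

```bash

python3 -m crank '[{"x":0,"y":0,"z":-0.0005,"ax":0,"ay":0,"az":0,"claw":1},{"x":0,"y":0,"z":-0.001,"ax":0,"ay":0,"az":0,"claw":1},{"x":0,"y":0,"z":-0.002,"ax":0,"ay":0,"az":0,"claw":1},{"x":0,"y":0,"z":-0.004,"ax":0,"ay":0,"az":0,"claw":1},{"x":0,"y":0,"z":-0.006,"ax":0,"ay":0,"az":0,"claw":1}]' >/dev/null; python3 ok.py
python3 -m crank '[{"x":0,"y":0,"z":-0.005,"ax":0,"ay":0,"az":0,"claw":1},{"x":0,"y":0,"z":-0.01,"ax":0,"ay":0,"az":0,"claw":1},{"x":0,"y":0,"z":-0.015,"ax":0,"ay":0,"az":0,"claw":1},{"x":0,"y":0,"z":-0.02,"ax":0,"ay":0,"az":0,"claw":1},{"x":0,"y":0,"z":-0.025,"ax":0,"ay":0,"az":0,"claw":1}]' >/dev/null; python3 ok.py
python3 -m crank '[{"x":0,"y":0,"z":-0.01,"ax":0,"ay":0,"az":0,"claw":1},{"x":0,"y":0,"z":-0.02,"ax":0,"ay":0,"az":0,"claw":1},{"x":0,"y":0,"z":-0.03,"ax":0,"ay":0,"az":0,"claw":1},{"x":0,"y":0,"z":-0.04,"ax":0,"ay":0,"az":0,"claw":1},{"x":0,"y":0,"z":-0.045,"ax":0,"ay":0,"az":0,"claw":1}]' >/dev/null; python3 ok.py; python3 go.py 0.5415 -0.227 0.20 31.1
```

```text
[ 0.5981 -0.0181  0.1232] [ 0.2  0.8 -3.6]
[ 0.5986 -0.0181  0.1495] [ 0.5  0.4 -5.1]
[ 0.5991 -0.0179  0.196 ] [ 0.1  0.1 -4.4]
shift [-0.1574  0.1492 -0.0041] turn/2 [ 0.0007 -0.0009  0.0001] pos [ 0.5991 -0.0179  0.196 ] yaw 31.1 F [ 0.1   0.06 -4.42] w 0.0257 t 18.5167
```

```bash

python3 -m crank '[{"x":-0.01,"y":0.01,"z":0,"ax":0,"ay":0,"az":0,"claw":1},{"x":-0.035,"y":0.034,"z":0,"ax":0,"ay":0,"az":0,"claw":1},{"x":-0.063,"y":0.06,"z":0,"ax":0,"ay":0,"az":0,"claw":1},{"x":-0.091,"y":0.086,"z":0,"ax":0,"ay":0,"az":0,"claw":1},{"x":-0.119,"y":0.112,"z":0,"ax":0,"ay":0,"az":0,"claw":1}]' >/dev/null; python3 ok.py; python3 go.py 0.542 -0.2255 0.12 31.1

```

```text
[ 0.5538 -0.177   0.1943] [ 0.5 -0.4 -4.7]
shift [-0.0352  0.0354  0.0743] turn/2 [ 0.0003 -0.      0.0003] pos [ 0.5538 -0.177   0.1943] yaw 31.1 F [ 0.54 -0.4  -4.73] w 0.0261 t 18.9333
```

```bash

python3 -m crank '[{"x":-0.015,"y":0.015,"z":0,"ax":0,"ay":0,"az":0,"claw":1},{"x":-0.028,"y":0.028,"z":0.01,"ax":0,"ay":0,"az":0,"claw":1},{"x":-0.035,"y":0.035,"z":0.03,"ax":0,"ay":0,"az":0,"claw":1},{"x":-0.035,"y":0.035,"z":0.05,"ax":0,"ay":0,"az":0,"claw":1},{"x":-0.035,"y":0.035,"z":0.07,"ax":0,"ay":0,"az":0,"claw":1}]' >/dev/null; 
python3 -m crank '[{"x":0,"y":0,"z":0,"ax":0,"ay":0,"az":0,"claw":1},{"x":0,"y":0,"z":0,"ax":0,"ay":0,"az":0,"claw":1},{"x":0,"y":0,"z":0,"ax":0,"ay":0,"az":0,"claw":1},{"x":0,"y":0,"z":0,"ax":0,"ay":0,"az":0,"claw":1},{"x":0,"y":0,"z":0,"ax":0,"ay":0,"az":0,"claw":1}]' >/dev/null; python3 ok.py; python3 go.py 0.542 -0.2255 0.085 31.1
python3 - <<'E'
from h import *
import pickle
o=[]
for n,L in [("scene",[(307,262),(240,225)]),("side",[(363,248),(366,335)])]:
    c=camera(n); pickle.dump(c,open(n+"4.pkl","wb"))
    o.append(np.hstack([cv2.convertScaleAbs(cv2.resize(c['color'][v-30:v+30,u-40:u+40],(400,300),interpolation=cv2.INTER_CUBIC),alpha=1.3) if i==0 else cv2.resize(c['color'][v-37:v+38,u-50:u+50],(400,300),interpolation=cv2.INTER_CUBIC) for i,(u,v) in enumerate(L)]))
cv2.imwrite("pics/c5.png",np.vstack(o))
E
```

```text
[ 0.5434 -0.2236  0.1253] [ 0.2 -0.5 -4.3]
shift [-0.0022  0.0008  0.0403] turn/2 [ 0.0009 -0.0006  0.0002] pos [ 0.5434 -0.2236  0.1253] yaw 31.1 F [ 0.16 -0.48 -4.3 ] w 0.0255 t 19.7667
```

View pics/c5.png

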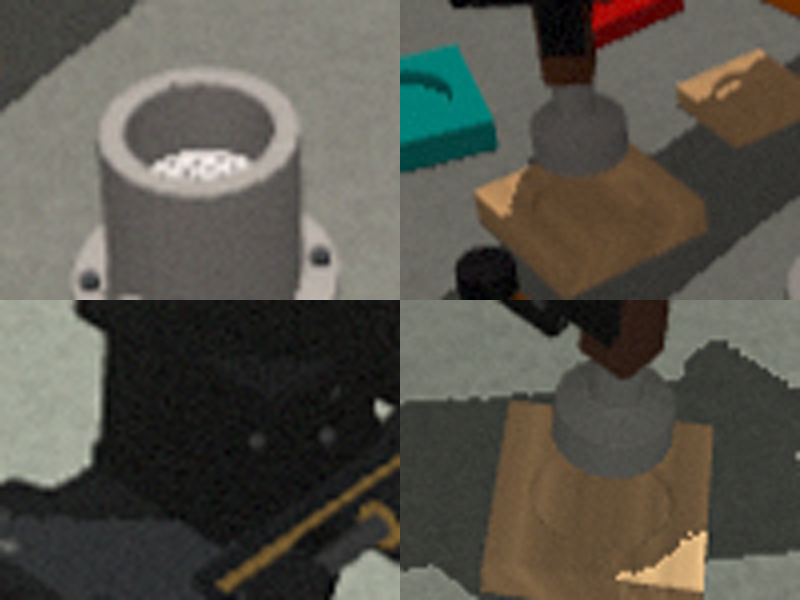

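```bash

python3 - <<'E'
from h import *
import pickle
S=pickle.load(open("scene4.pkl","rb"));D=pickle.load(open("side4.pkl","rb"))
def L(c,o,u,v):
    e,d=ray(c,o[0]+u/4-.4,o[1]+v/4-.4); n=np.array([-d[1],d[0]])/np.hypot(*d[:2]); return n,n@e[:2]
rows=[];rhs=[]
for c,o,f,h in [(S,(190,188),(178.5,150),(191,200)),(D,(316,298),(214,147),(201,200))]:
    nf,of=L(c,o,*f); nh,oh=L(c,o,*h); rows.append(nh); rhs.append((of-oh)); print(onz(c,o[0]+f[0]/4-.4,o[1]+f[1]/4-.4,.053).round(4),onz(c,o[0]+h[0]/4-.4,o[1]+h[1]/4-.4,.02).round(4))
print("foot-minus-holder",np.linalg.solve(np.array(rows),np.array(rhs)).round(4))
E
```

```text
[ 0.5444 -0.2259  0.053 ] [ 0.5434 -0.2233  0.02  ]
[ 0.5416 -0.2326  0.053 ] [ 0.5386 -0.2322  0.02  ]
foot-minus-holder [ 0.0019 -0.0029]
```

```bash

python3 -m crank '[{"x":-0.0013,"y":-0.0005,"z":0.006,"ax":0,"ay":0,"az":0,"claw":1},{"x":-0.0013,"y":-0.0005,"z":0.014,"ax":0,"ay":0,"az":0,"claw":1},{"x":-0.0013,"y":-0.0005,"z":0.022,"ax":0,"ay":0,"az":0,"claw":1},{"x":-0.0013,"y":-0.0005,"z":0.028,"ax":0,"ay":0,"az":0,"claw":1},{"x":-0.0013,"y":-0.0005,"z":0.03,"ax":0,"ay":0,"az":0,"claw":1}]' >/dev/null; python3 ok.py
python3 -m crank '[{"x":0,"y":0,"z":0.001,"ax":0,"ay":0,"az":0,"claw":1},{"x":0,"y":0,"z":0.002,"ax":0,"ay":0,"az":0,"claw":1},{"x":0,"y":0,"z":0.003,"ax":0,"ay":0,"az":0,"claw":1},{"x":0,"y":0,"z":0.004,"ax":0,"ay":0,"az":0,"claw":1},{"x":0,"y":0,"z":0.005,"ax":0,"ay":0,"az":0,"claw":1}]' >/dev/null; python3 ok.py
```

```text
[ 0.5403 -0.2235  0.092 ] [-0.8  0.  -4.7]
[ 0.5414 -0.2238  0.089 ] [ 0.6 -1.1 -2.9]
```

```bash

python3 -m crank '[{"x":0,"y":0,"z":0.0005,"ax":0,"ay":0,"az":0,"claw":1},{"x":0,"y":0,"z":0.001,"ax":0,"ay":0,"az":0,"claw":1},{"x":0,"y":0,"z":0.0015,"ax":0,"ay":0,"az":0,"claw":1},{"x":0,"y":0,"z":0.002,"ax":0,"ay":0,"az":0,"claw":1},{"x":0,"y":0,"z":0.0025,"ax":0,"ay":0,"az":0,"claw":1}]' >/dev/null; python3 ok.py && 
python3 -m crank '[{"x":0,"y":0,"z":0.0005,"ax":0,"ay":0,"az":0,"claw":1},{"x":0,"y":0,"z":0.001,"ax":0,"ay":0,"az":0,"claw":1},{"x":0,"y":0,"z":0.0015,"ax":0,"ay":0,"az":0,"claw":1},{"x":0,"y":0,"z":0.002,"ax":0,"ay":0,"az":0,"claw":1},{"x":0,"y":0,"z":0.002,"ax":0,"ay":0,"az":0,"claw":1}]' >/dev/null; python3 ok.py
```

```text
[ 0.5412 -0.2238  0.0863] [-0.5  0.6 -3.8]
[ 0.5412 -0.2237  0.0842] [ 0.4  0.2 -4.3]
```

Well below the block's top and force-free, so the foot is in the recess. About 2 mm more to the floor.

```bash

python3 -m crank '[{"x":0,"y":0,"z":0.0004,"ax":0,"ay":0,"az":0,"claw":1},{"x":0,"y":0,"z":0.0008,"ax":0,"ay":0,"az":0,"claw":1},{"x":0,"y":0,"z":0.0012,"ax":0,"ay":0,"az":0,"claw":1},{"x":0,"y":0,"z":0.0015,"ax":0,"ay":0,"az":0,"claw":1},{"x":0,"y":0,"z":0.0015,"ax":0,"ay":0,"az":0,"claw":1}]' >/dev/null; python3 ok.py && 
python3 -m crank '[{"x":0,"y":0,"z":0.0003,"ax":0,"ay":0,"az":0,"claw":1},{"x":0,"y":0,"z":0.0006,"ax":0,"ay":0,"az":0,"claw":1},{"x":0,"y":0,"z":0.0008,"ax":0,"ay":0,"az":0,"claw":1},{"x":0,"y":0,"z":0.0008,"ax":0,"ay":0,"az":0,"claw":1},{"x":0,"y":0,"z":0.0008,"ax":0,"ay":0,"az":0,"claw":1}]' >/dev/null; python3 ok.py
```

```text
[ 0.5412 -0.2237  0.0828] [ 0.4  0.3 -4. ]
[ 0.5412 -0.2237  0.082 ] [ 0.4  0.2 -3.8]
```

```bash
cat > ok2.py <<'E'
from h import *
s=r.read_state(); print(s['ee_pos'].round(4),s['ft_force'].round(1),s['width'].round(4)); raise SystemExit(int(s['ft_force'][2]>-1.5))
E
python3 -m crank '[{"x":0,"y":0,"z":0.0003,"ax":0,"ay":0,"az":0,"claw":1},{"x":0,"y":0,"z":0.0006,"ax":0,"ay":0,"az":0,"claw":1},{"x":0,"y":0,"z":0.0008,"ax":0,"ay":0,"az":0,"claw":1},{"x":0,"y":0,"z":0.0008,"ax":0,"ay":0,"az":0,"claw":1},{"x":0,"y":0,"z":0.0008,"ax":0,"ay":0,"az":0,"claw":1}]' >/dev/null; python3 ok2.py &&
python3 -m crank '[{"x":0,"y":0,"z":0.0003,"ax":0,"ay":0,"az":0,"claw":1},{"x":0,"y":0,"z":0.0006,"ax":0,"ay":0,"az":0,"claw":1},{"x":0,"y":0,"z":0.0008,"ax":0,"ay":0,"az":0,"claw":1},{"x":0,"y":0,"z":0.0008,"ax":0,"ay":0,"az":0,"claw":1},{"x":0,"y":0,"z":0.0008,"ax":0,"ay":0,"az":0,"claw":1}]' >/dev/null; python3 ok2.py &&
python3 -m crank '[{"x":0,"y":0,"z":0.0003,"ax":0,"ay":0,"az":0,"claw":1},{"x":0,"y":0,"z":0.0006,"ax":0,"ay":0,"az":0,"claw":1},{"x":0,"y":0,"z":0.0008,"ax":0,"ay":0,"az":0,"claw":1},{"x":0,"y":0,"z":0.0008,"ax":0,"ay":0,"az":0,"claw":1},{"x":0,"y":0,"z":0.0008,"ax":0,"ay":0,"az":0,"claw":1}]' >/dev/null; python3 ok2.py
```

```text
Traceback (most recent call last):
  File "ok2.py", line 2, in <module>
    s=r.read_state(); print(s['ee_pos'].round(4),s['ft_force'].round(1),s['width'].round(4)); raise SystemExit(int(s['ft_force'][2]>-1.5))
                                                                        ^^^^^^^^^^^^^^^^
AttributeError: 'float' object has no attribute 'round'
Traceback (most recent call last):
  File "ok2.py", line 2, in <module>
    s=r.read_state(); print(s['ee_pos'].round(4),s['ft_force'].round(1),s['width'].round(4)); raise SystemExit(int(s['ft_force'][2]>-1.5))
                                                                        ^^^^^^^^^^^^^^^^
AttributeError: 'float' object has no attribute 'round'
Traceback (most recent call last):
  File "ok2.py", line 2, in <module>
    s=r.read_state(); print(s['ee_pos'].round(4),s['ft_force'].round(1),s['width'].round(4)); raise SystemExit(int(s['ft_force'][2]>-1.5))
                                                                        ^^^^^^^^^^^^^^^^
AttributeError: 'float' object has no attribute 'round'
```

```bash
sed -i "s/s\['width'\].round(4)/s['width']/" ok2.py; python3 ok2.py &&
python3 -m crank '[{"x":0,"y":0,"z":0.0003,"ax":0,"ay":0,"az":0,"claw":1},{"x":0,"y":0,"z":0.0006,"ax":0,"ay":0,"az":0,"claw":1},{"x":0,"y":0,"z":0.0008,"ax":0,"ay":0,"az":0,"claw":1},{"x":0,"y":0,"z":0.0008,"ax":0,"ay":0,"az":0,"claw":1},{"x":0,"y":0,"z":0.0008,"ax":0,"ay":0,"az":0,"claw":1}]' >/dev/null; python3 ok2.py &&
python3 -m crank '[{"x":0,"y":0,"z":0.0003,"ax":0,"ay":0,"az":0,"claw":1},{"x":0,"y":0,"z":0.0006,"ax":0,"ay":0,"az":0,"claw":1},{"x":0,"y":0,"z":0.0008,"ax":0,"ay":0,"az":0,"claw":1},{"x":0,"y":0,"z":0.0008,"ax":0,"ay":0,"az":0,"claw":1},{"x":0,"y":0,"z":0.0008,"ax":0,"ay":0,"az":0,"claw":1}]' >/dev/null; python3 ok2.py
```

```text
[ 0.5414 -0.2238  0.082 ] [-2.9  1.2  4.9] 0.025523731678473525
[ 0.5414 -0.2238  0.082 ] [-2.9  1.2  4.9] 0.025523731678473525
[ 0.5414 -0.2238  0.082 ] [-2.9  1.2  4.9] 0.025523731678473525
```

Seated on the floor at the expected height. Ease off, open, then retreat straight up.

```bash

python3 -m crank '[{"x":0,"y":0,"z":-0.0003,"ax":0,"ay":0,"az":0,"claw":1},{"x":0,"y":0,"z":-0.0006,"ax":0,"ay":0,"az":0,"claw":1},{"x":0,"y":0,"z":-0.0006,"ax":0,"ay":0,"az":0,"claw":0},{"x":0,"y":0,"z":-0.0006,"ax":0,"ay":0,"az":0,"claw":-0.5},{"x":0,"y":0,"z":-0.0006,"ax":0,"ay":0,"az":0,"claw":-1}]' >/dev/null
python3 -m crank '[{"x":0,"y":0,"z":0,"ax":0,"ay":0,"az":0,"claw":-1},{"x":0,"y":0,"z":0,"ax":0,"ay":0,"az":0,"claw":-1},{"x":0,"y":0,"z":0,"ax":0,"ay":0,"az":0,"claw":-1},{"x":0,"y":0,"z":0,"ax":0,"ay":0,"az":0,"claw":-1},{"x":0,"y":0,"z":0,"ax":0,"ay":0,"az":0,"claw":-1}]'
python3 go.py 0.542 -0.2255 0.25
```

```text
time: 23.62
ee_pos: [0.5413, -0.2237, 0.0819]
eef_rot: [0.963, 0.268, 0.0, 0.0]
ft_force: [0.8, -0.2, 0.3]
width: 0.0714
shift [-0.0003  0.0019 -0.1681] turn/2 [ 0.0001 -0.     -0.    ] pos [ 0.5413 -0.2237  0.0819] yaw 31.1 F [ 0.81 -0.24  0.28] w 0.0714 t 23.6167
```

```bash

python3 -m crank '[{"x":0,"y":0,"z":-0.008,"ax":0,"ay":0,"az":0,"claw":-1},{"x":0,"y":0,"z":-0.03,"ax":0,"ay":0,"az":0,"claw":-1},{"x":0,"y":0,"z":-0.06,"ax":0,"ay":0,"az":0,"claw":-1},{"x":0,"y":0,"z":-0.09,"ax":0,"ay":0,"az":0,"claw":-1},{"x":0,"y":0,"z":-0.12,"ax":0,"ay":0,"az":0,"claw":-1}]' >/dev/null
python3 -m crank '[{"x":0,"y":0,"z":-0.03,"ax":0,"ay":0,"az":0,"claw":-1},{"x":-0.02,"y":0.02,"z":-0.06,"ax":0,"ay":0,"az":0,"claw":-1},{"x":-0.04,"y":0.05,"z":-0.06,"ax":0,"ay":0,"az":0,"claw":-1},{"x":-0.06,"y":0.08,"z":-0.06,"ax":0,"ay":0,"az":0,"claw":-1},{"x":-0.08,"y":0.10,"z":-0.06,"ax":0,"ay":0,"az":0,"claw":-1}]' >/dev/null
python3 -m crank '[{"x":-0.03,"y":0.02,"z":0,"ax":0,"ay":0,"az":0,"claw":-1},{"x":-0.06,"y":0.04,"z":0,"ax":0,"ay":0,"az":0,"claw":-1},{"x":-0.07,"y":0.05,"z":0,"ax":0,"ay":0,"az":0,"claw":-1},{"x":-0.07,"y":0.05,"z":0,"ax":0,"ay":0,"az":0,"claw":-1},{"x":-0.07,"y":0.05,"z":0,"ax":0,"ay":0,"az":0,"claw":-1}]'
python3 - <<'E'
from h import *
c=camera("scene")['color']; d=camera("side")['color']
f=lambda i,u,v,w,h:cv2.resize(i[v-h//2:v+h//2,u-w//2:u+w//2],(400,300),interpolation=cv2.INTER_CUBIC)
cv2.imwrite("pics/c6.png",np.vstack([np.hstack([f(c,240,225,100,76),f(c,307,265,100,76)]),np.hstack([f(d,366,335,100,76),cv2.resize(c,(400,300))])]))
cv2.imwrite("pics/side_end.png",d)
E
```

```text
time: 24.87
ee_pos: [0.4901, -0.43, 0.2621]
eef_rot: [0.964, 0.268, 0.0, -0.0]
ft_force: [1.2, 1.0, 0.7]
width: 0.087
```

View pics/c6.png

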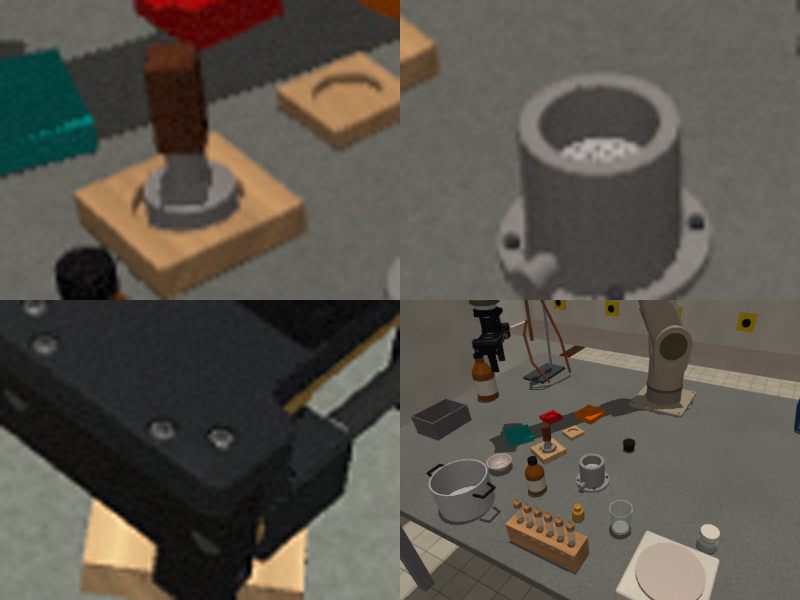

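The tamper stands upright in the recess (top-left crop, foot inside the ring), the plate is down in the bore (top-right), and the bystanders look as before. I'll do a quick numeric diff on them and hand in.

```bash
python3 - <<'E'
from h import *
import pickle
from bench import close_job
a=pickle.load(open("scene0.pkl","rb"))['color']; b=camera("scene")['color']
for n,(u,v,w,h) in dict(beaker=(353,350,44,64),reagent=(217,283,40,64),stopper=(367,232,28,26),jar=(493,382,40,50),dish=(159,262,48,36),weight=(285,341,26,34)).items():
    s=lambda i:np.float32(cv2.cvtColor(i,6)[v-h//2:v+h//2,u-w//2:u+w//2])
    print(n,np.round(cv2.phaseCorrelate(s(a),s(b))[0],2))
print(r.read_state()['time'],close_job())
E
```

```text
beaker [0.48 0.02]
reagent [ 0.05 -0.12]
stopper [-0.11  0.46]
jar [0.04 0.01]
dish [0.02 0.13]
weight [ 0.57 -0.01]
the job is handed in; nothing more can be done
25.0167 None
```

The job is handed in at 25 s of the 59 s allowed. The plate is pressed home and the tamper stands released in the recess of the larger plain plywood block.

- **Pressing:** The plate began to yield at about 8 N and reached its stop about 32 mm below the rim. I held it there for about 1.7 s at 20–21 N net, taking the wrist reading plus the tamper's weight. The highest plate reading was about 21 N. Up to 7 N of sideways load was present during the hold.
- **Entering the bore:** My first aim was about 3 mm off. The foot briefly caught the rim at about 14 N, slid in and leaned on the wall, so I re-centred it before it reached the plate.
- **Placing the tamper:** It touched the recess floor at the expected height, so it had not slipped in the grip. The last picture from the scene camera shows it upright in the recess. The arm blocked the side view of this.
- **Plate level:** The last scene picture shows the plate down in the bore, and it looks level. I judged that by eye only and did not measure the tilt.
- **Bystanders:** They look unmoved, with image shifts of 0.6 pixel or less. The largest were the weight (0.57), the beaker (0.48) and the stopper (0.46). I take these as noise, since the arm and the tamper never came near them.

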